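# Hang a jar carrier on the spring balance

### The job

Weigh the stock jar: pick up its steel carrier by the black side handle and hang it by its eye on the hook of the spring balance. Keep it upright and let the hook take the weight slowly and gently, never dropped, snatched or forced, letting go only once the spring is carrying all of it. Leave it hanging freely and still, with nothing else disturbed.

Things in the scene. Friction and masses are not known exactly. Their poses are not given: they have to be found in the camera images.
- carrier: Steel jar carrier with a white lidded jar clamped in it, one rigid piece, 170 to 560 g (unknown). Origin at the centre of its underside, z up. Cup and jar 73 mm diameter, lid top at z 115 mm. A stirrup of 6 mm wire in the y-z plane (uprights at y +-37.5 mm up to z 118) narrows above the lid to the eye. Handle on the -x side. Centre of mass nearly under the eye: it hangs upright.
- carrier_grip (a point): Centre of the carrier's black upright handle bar: 20 mm (x) by 10 mm (y, grasp across this) by 84 mm tall, 85 mm to the -x side of the carrier's axis, centre 80 mm above its underside (bar from 38 to 122 mm). 39 mm free between bar and jar. Axes as the carrier's.
- carrier_eye (a point): Inside top of the carrier's eye (underside of the wire), 171 mm above the underside, on the carrier's axis; it rests in the hook when hung. The eye stands in the carrier's y-z plane and is threaded along x: 22 mm wide inside, open from z 136 to 171 mm, its top a shallow inverted V that centres itself on a hook; wire top at 177 mm. Axes as the carrier's.
- hook_seat (a point): Where the load rests: top of the wire at the bottom of the hook's bowl, 265 to 305 mm above the bench unloaded; it moves with the hook. The hook is a J of 5 mm wire in this frame's x-z plane (z up), mouth towards -x; bowl about 18 mm wide inside. The upright shank is over the seat from 42 mm above it; below that the wire bows to +x. The balance's tube begins 72 mm above the unloaded seat.
- hook_tip (a point): Top end of the hook's flared tip, 19 mm to -x of the seat and 25 mm above it. To enter, the carrier's eye passes over the tip towards +x with its inside top 2 to 8 mm above the tip, until it meets the shank, then slides down into the bowl. Axes as hook_seat's.
- hook (a joint): Dip of the sprung hook in m: 0 unloaded, growing downwards; stop at 0.085. Spring 100 N/m (about 9.8 mm per 100 g), lightly damped, so it bobs for a second or two when let go out of balance. Delicate: lower a load on it at about 20 to 40 mm/s, and let go with less than about 0.25 N still in the hand.
- stand: Grey foot plate (180 x 140 x 12 mm) with a 16 mm steel column 630 mm tall, fixed. Origin on the bench straight below the hook, axes as the hook_seat frame. The column stands 90 mm to +x and 110 mm to +y of the hook; the plate reaches from 10 mm to -x to 170 mm to +x and from 0 to 140 mm to +y.
- balance: Spring balance, a clear tube 28 mm in diameter (33 mm over its caps), upright over the hook on a clamp arm 557 to 597 mm above the bench, fixed on the column. Axes as the stand's; its origin is 270 mm below the unloaded hook seat (not a point to use).
- bottle: Bystander: amber glass jar 48 mm diameter, 100 mm tall; origin under its centre. Leave alone.
- jar: Bystander: white jar 54 mm diameter, 85 mm tall; origin under its centre. Leave alone.
- carton: Bystander: cardboard carton 70 x 90 x 60 mm; origin under its centre. Leave alone.
- tin: Bystander: round tin 76 mm diameter, 60 mm tall; origin under its centre. Leave alone.
Things that resemble listed ones, but are neither listed nor needed, are in the scene too. Leave any blue or pink look-alike of the carrier alone.

How it is judged:
On the way, in this order (a step that is already met when the one before it is completed fails the run):
1. the carrier is lifted clear of the bench (height (world z) of carrier above 0.03 m), for 0.2 s.
2. the eye rests in the hook's bowl and the hook has dipped at least 8 mm while the carrier is still held (distance between carrier_eye and hook_seat below 0.01 m and value of joint hook above 0.008 m and contact force between the fingers and carrier above 1 N), for 0.2 s.
At the end, for the whole second after the job is handed in: The carrier hangs by its eye in the bowl of the hook (eye within 8 mm of the seat), untouched, within 0.15 rad of upright, the hook dipped more than 10 mm and still (under 10 mm/s), the carrier hardly swinging (under 30 mm/s and 0.3 rad/s) (distance between carrier_eye and hook_seat below 0.008 m and value of joint hook above 0.01 m and angle between carrier's own z axis and vertical below 0.15 rad and linear speed of carrier below 0.03 m/s and angular speed of carrier below 0.3 rad/s and velocity of joint hook between -0.01 and 0.01 m/s and contact force between the arm and carrier below 0.05 N).
It fails at once if the hook is jerked by a drop or a snatch: it moves faster than 0.065 m/s (velocity of joint hook above 0.065 m/s or velocity of joint hook below -0.065 m/s).
It fails at once if the balance is overloaded: the hook is pulled down more than 70 mm (value of joint hook above 0.07 m).
It fails at once if the carrier is forced against the balance or its stand with more than 12 N (contact force between carrier and balance above 12 N or contact force between carrier and stand above 12 N).
It fails at once if the carrier tips more than 0.5 rad (angle between carrier's own z axis and vertical above 0.5 rad).
It fails at once if the bottle, jar, carton or tin is moved more than 15 mm (distance of any of bottle, jar, carton, tin from where it was at the start of the episode above 0.015 m).
It also fails if it takes over 72 s, if anything falls off the work surface, if the arm or the gripper's body presses on something with over 40 N, if the wrist force passes 120 N, or if a joint passes its speed limit or range.

### The arm

A 6-joint arm with a two-finger parallel gripper is mounted at the origin on the work surface. World frame = base frame: x ahead of the robot, y to its left, z up, the work surface at z = 0. Lengths are in m, angles in rad, forces in N, time in s.
With the tool pointing down it reaches from about 0.4 to 0.825 m from the base axis. Payload 7 kg.
Tool frame: the origin (TCP) lies on the centre line of the jaws, within the pads' length; the fingertips stand arm.tip_reach ahead of it and the grasp point (between the pads) lies 5 mm behind it (arm.tip_reach is the distance from the TCP to the fingertips, in m); z points along the fingers, y is the line along which they close (so a half turn about z gives the same grasp; the last joint's range is limited). The gripper opens to 88 mm and grips with 3 to 60 N. Pads are 19 mm wide; open, the fingers measure 130 mm over their backs; the gripper's body (78 mm by 193 mm) begins 47 mm behind the grasp point.
Start: joints at [-0.965, 0.359, 0.012, 0, -1.224, -0.288], TCP at [0.211, -0.641, 0.241] pointing down, gripper open.
Joint ranges: [-3.07, 3.07], [-1.43, 2.12], [-1.02, 1.25], [-3.03, 1.67], [-3.05, -0], [-3.03, 3.03]. Speed limits (rad/s): [2.39, 2.39, 3.01, 3.14, 3.14, 3.14].

### API

Orientations are given as [roll, pitch, yaw] about the fixed x, y, z axes, in that order (R = Rz(yaw) Ry(pitch) Rx(roll)).
In Python, from station import status, optics, order, arm gives the robot as it stands. The module is installed in compiled form; this text tells all that it offers.
- The arm moves only by the shell command python3 -m jog 'ROWS' [FORCE]. ROWS is JSON, a list of rows, each a list of 3 entries, a list of its own where there are three numbers: the gripper command: -1 is shut, 1 is fully open, values between are in proportion, then the shift along the tool's x, y, z in mm, then the turn about the tool's z in rad. A call has 1 to 20 rows; each row is the pose to reach, as a shift and turn from the pose commanded when the call began, along the tool's axes at that moment; what a row does not reach only later rows make up. A row lasts 1/8 s, in which the tool goes at most 62.5 mm and 10.7 degrees, less where a joint would pass 70% of its speed; a pose out of reach is approached as far as the arm can. A call with a gripper value outside its range is refused whole. The fingers move at their own pace and stop on an object; FORCE is the grip in N (left out, the last holds). Time passes only in rows, so rows that repeat a pose let the fingers close. It gives the time, the measured TCP pose, the force, the opening and the grip force at its end, in the units of the state.
- status.get_state(): the state, without advancing time (a new reading comes with each control period).
- optics.grab_frame(name): name is "scene" or "side" or "wrist"; returns a dict with "color" (400x640x3 uint8, red, green, blue), "mtx" (3x3 intrinsics, pixels), "cam_to_world" (4x4, takes a point from camera to world coordinates). Camera axes: x right, y down, z forward; pixel columns grow to the right and rows downward; lengths in m; the calibration is good to about 2 mm. A picture is of the moment at which its call begins. There is no depth.
- order.job_done(): hands the job in; it is judged then, once.
The state is a dict: "t": time; "q": joint angles; "qd": joint speeds; "joint_efforts": joint torques, N m; "eef_pos": TCP position; "ee_rot": TCP orientation; "force": force on the tool from outside, world axes, zero at the start; "moment": the same for the moment, N m; "width": finger opening in m; "gripper_force": force on a finger pad.
Only numpy, scipy, OpenCV 4.12 (cv2) and the standard library are available. Lean on these libraries where they do the work, as an engineer would, in place of code of your own. Each camera call takes 0.05 s, during which the arm holds its last target. There are 200 camera calls.

## Working session

There is one attempt and no reset: what is moved stays moved. The work goes in short steps, Python scripts to look and compute and a shell command to move; the robot and the scene stay as the last step left them, time stands still between calls to the robot, and variables do not carry over. Pictures are saved under pics/ and viewed, at most 10 in all, crops included, and the job is handed in when it is done.

```bash
mkdir -p pics; python3 - <<'E'
from station import status, optics, arm
import cv2, numpy as np
s=status.get_state(); print({k:np.round(v,3).tolist() for k,v in s.items()}, arm.tip_reach)
for n in ("scene","side"):
    f=optics.grab_frame(n); cv2.imwrite(f"pics/{n}0.png",f["color"][:,:,::-1]); print(n,np.round(f["mtx"],1).tolist(),np.round(f["cam_to_world"],3).tolist())
E
```

```text
{'t': 0.0, 'q': [-0.965, 0.359, 0.011, -0.0, -1.224, -0.288], 'qd': [0.002, 0.0, -0.0, 0.0, 0.001, 0.0], 'joint_efforts': [-0.001, -58.271, 29.307, 6.997, 0.007, -0.0], 'eef_pos': [0.211, -0.641, 0.24], 'ee_rot': [3.14, -0.0, -2.824], 'force': [-0.074, -0.853, -0.725], 'moment': [-0.01, 0.054, -0.052], 'gripper_force': 0.0, 'width': 0.088} 0.014
scene [[380.6, 0.0, 313.8], [0.0, 380.6, 197.5], [0.0, 0.0, 1.0]] [[0.173, 0.661, -0.73, 1.323], [0.985, -0.114, 0.131, -0.125], [0.003, -0.742, -0.67, 0.92], [0.0, 0.0, 0.0, 1.0]]
side [[435.9, 0.0, 325.9], [0.0, 435.9, 196.9], [0.0, 0.0, 1.0]] [[-0.813, -0.328, 0.482, -0.063], [-0.582, 0.462, -0.669, 0.814], [-0.003, -0.824, -0.566, 0.888], [0.0, 0.0, 0.0, 1.0]]
```

View pics/scene0.png

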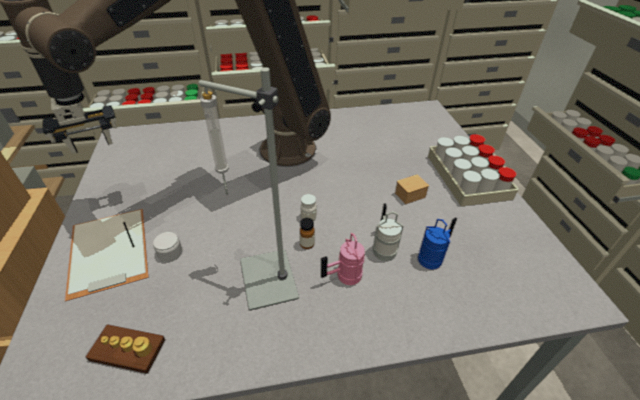

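View pics/side0.png

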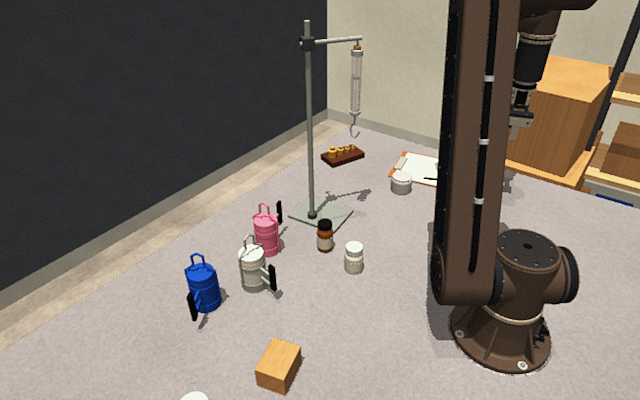

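Scene view: the steel carrier is at (388,238) with its black handle at (384,212), and the hook is at about (221,170). Side view: carrier (253,268), handle (271,277), hook (352,133). I'll zoom in on both to get finer pixels.

```bash
cat > h.py <<'E'
import numpy as np, cv2
from station import optics, status
def ray(f,p):
    M=np.array(f["cam_to_world"]); d=np.linalg.inv(f["mtx"])@[p[0],p[1],1]; d=M[:3,:3]@d
    return M[:3,3], d/np.linalg.norm(d)
def onz(f,p,z):
    o,d=ray(f,p); return o+d*(z-o[2])/d[2]
def tri(f,p,g,q):
    a,u=ray(f,p); b,v=ray(g,q)
    s=np.linalg.lstsq(np.c_[u,-v],b-a,rcond=None)[0]
    A,B=a+u*s[0],b+v*s[1]; return (A+B)/2, np.linalg.norm(A-B)
def proj(f,P):
    M=np.linalg.inv(f["cam_to_world"]); c=f["mtx"]@(M[:3,:3]@np.array(P)+M[:3,3]); return c[:2]/c[2]
def crop(f,cx,cy,w,h,k):
    x,y=int(cx-w/2),int(cy-h/2)
    return cv2.resize(f["color"][y:y+h,x:x+w,::-1].copy(),None,fx=k,fy=k,interpolation=cv2.INTER_CUBIC)
E
python3 - <<'E'
from h import *
a=optics.grab_frame("scene"); b=optics.grab_frame("side")
I=np.vstack([np.hstack([crop(a,390,230,80,60,5),crop(b,255,265,80,60,5)]),np.hstack([crop(a,220,160,80,60,5),crop(b,350,125,80,60,5)])])
cv2.imwrite("pics/z1.png",I)
E
```

```text
(no output)
```

View pics/z1.png

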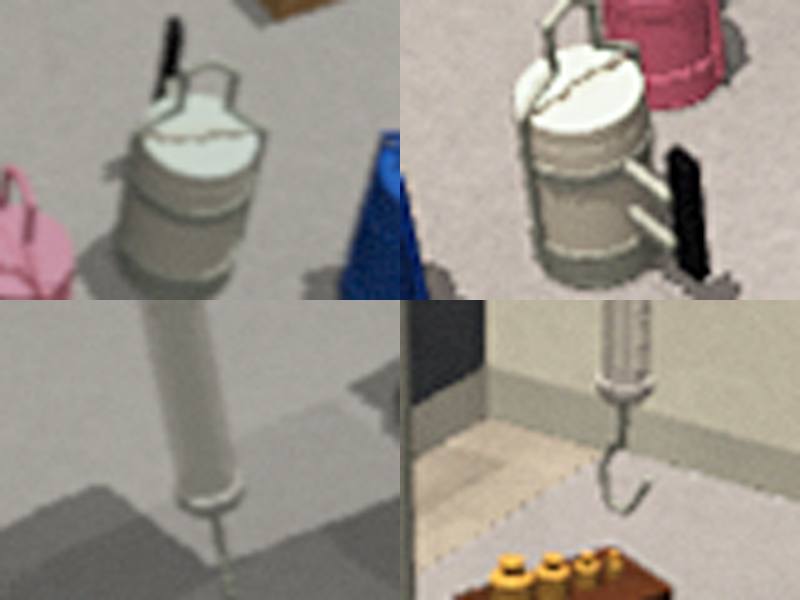

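Carrier crops: handle top is at scene (385,204) / side (271.6,265), lid centre at scene (390,227) / side (252,253), eye top at scene (392,214). Hook crops: bowl bottom is at side (355,137), tip at (360,131.6), mouth facing the robot. The tube mouth is at scene (222,170) / side (355,114), and the hook shows only faintly in the scene view, near (226,188).

```bash
python3 - <<'E'
from h import *
a=optics.grab_frame("scene"); b=optics.grab_frame("side")
P=lambda n,r:print(n,np.round(r[0],4),round(r[1],4))
P("handle top",tri(a,(385.2,203.6),b,(271.6,265)))
P("lid c",tri(a,(390,227.4),b,(252,253)))
print("lid onz .115",onz(a,(390,227.4),.115),onz(b,(252,253),.115))
P("eye top",tri(a,(392,213.6),b,(249.5,236)))
P("capbottom",tri(a,(222.4,170),b,(355,114)))
P("bowl",tri(a,(225.6,189),b,(355,137)))
print("col base",onz(a,(283,276),.012),onz(b,(312,215),.012))
P("col top",tri(a,(264.5,70),b,(307,21)))
# foot plate corners in scene (for yaw): contour of plate colour
for p in [(241,259),(285,252),(298,298),(248,306)]: print("plate",onz(a,p,.012)[:2])
# handle mask side/scene
for n,f,(x0,y0,x1,y1) in (("a",a,(375,198,392,225)),("b",b,(262,260,282,295))):
    m=(f["color"][y0:y1,x0:x1].max(2)<60); ys,xs=np.nonzero(m); print(n,xs.min()+x0,xs.max()+x0,ys.min()+y0,ys.max()+y0,xs.mean()+x0,ys.mean()+y0)
E
```

```text
handle top [0.5208 0.2399 0.1251] 0.0023
lid c [0.6054 0.2269 0.111 ] 0.0067
lid onz .115 [0.61121509 0.2276975  0.115     ] [0.60053665 0.22682128 0.115     ]
eye top [0.6064 0.2254 0.1682] 0.0045
capbottom [ 0.5717 -0.2154  0.3557] 0.0032
bowl [ 0.5649 -0.2152  0.2854] 0.0055
col base [ 0.65269423 -0.09474318  0.012     ] [ 0.65701334 -0.10623229  0.012     ]
col top [ 0.6504 -0.0972  0.6299] 0.0026
plate [ 0.56903702 -0.21246537]
plate [ 0.5646539  -0.07847239]
plate [ 0.73298289 -0.06244721]
plate [ 0.73455107 -0.1992222 ]
a 382 385 204 218 383.7241379310345 210.20689655172413
b 263 276 265 290 271.99328859060404 277.43624161073825
```

```bash
cat >> h.py <<'E'
from scipy.spatial.transform import Rotation as R
def go(P,yaw):
    s=status.get_state(); T=R.from_euler("xyz",s["ee_rot"]).as_matrix()
    d=T.T@(np.array(P)-s["eef_pos"])*1000; w=(yaw-s["ee_rot"][2]+np.pi)%(2*np.pi)-np.pi
    print("shift mm",np.round(d,1),"turn",round(-w,3),"force",np.round(s["force"],2),"pos",np.round(s["eef_pos"],4),"rot",np.round(s["ee_rot"],4),"t",round(s["t"],2),"q",np.round(s["q"],2))
E
python3 - <<'E'
from h import *
a=optics.grab_frame("scene"); b=optics.grab_frame("side"); w=optics.grab_frame("wrist")
s=status.get_state(); T=R.from_euler("xyz",s["ee_rot"]).as_matrix()
print("cam in tool",T.T@(w["cam_to_world"][:3,3]-s["eef_pos"]),T.T@w["cam_to_world"][:3,:3])
for n,p,q in (("bluehandle",(455,219),(190,293)),("bluelid",(435,231),(202,272))): print(n,tri(a,p,b,q))
for n,p,z in (("jar",(308,199),.085),("bottle",(307,223),.1),("carton",(411,184),.06),("tin",(166,238),.06),("pinkhandle",(324,259),.122),("pink lid",(351,247),.115)): print(n,onz(a,p,z))
go([.521,.240,.25],-3.297)
E
```

```text
cam in tool [ 0.07089654 -0.00133141 -0.14514721] [[-2.08855531e-04 -9.64668046e-01 -2.63468246e-01]
 [ 9.99999666e-01  6.55837840e-06 -8.16728857e-04]
 [ 7.89600156e-04 -2.63468329e-01  9.64667723e-01]]
bluehandle (array([0.61690596, 0.4216128 , 0.12287822]), np.float64(0.005407976744888385))
bluelid (array([0.65003883, 0.35115584, 0.11741928]), np.float64(0.003858500258309376))
jar [0.41724436 0.01787019 0.085     ]
bottle [ 0.53825844 -0.00494004  0.1       ]
carton [0.37438251 0.3914842  0.06      ]
tin [ 0.48959056 -0.42754444  0.06      ]
pinkhandle [0.69796968 0.0150428  0.122     ]
pink lid [0.66408904 0.09779178 0.115     ]
shift mm [-569.9  740.1   -9.4] turn 0.473 force [ 0.02 -0.05 -0.23] pos [ 0.2109 -0.6412  0.2405] rot [ 3.1415 -0.     -2.8238] t 0.45 q [-0.96  0.36  0.01 -0.   -1.22 -0.29]
```

```bash
python3 -m jog '[[1,[-20,25,0],0],[1,[-55,70,-3],0.05],[1,[-95,125,-5],0.1],[1,[-135,175,-8],0.15],[1,[-175,225,-10],0.2],[1,[-210,275,-10],0.2],[1,[-250,325,-10],0.25],[1,[-290,375,-10],0.3],[1,[-330,425,-10],0.3],[1,[-370,475,-10],0.35],[1,[-405,525,-10],0.4],[1,[-445,575,-10],0.4],[1,[-485,625,-10],0.45],[1,[-520,675,-10],0.47],[1,[-550,715,-10],0.473],[1,[-565,735,-10],0.473],[1,[-570,740,-10],0.473],[1,[-570,740,-10],0.473],[1,[-570,740,-10],0.473]]'
python3 - <<'E'
from h import *
w=optics.grab_frame("wrist"); cv2.imwrite("pics/w1.png",w["color"][:,:,::-1])
for P in ([.521,.240,.122],[.606,.226,.171]): print(proj(w,P))
go([.521,.240,.08],-3.297)
E
```

```text
t: 2.82
eef_pos: [0.5209, 0.2387, 0.2509]
ee_rot: [3.141, 0.0, 2.985]
force: [-0.3, 0.1, 1.1]
width: 0.0877
gripper_force: 0.0
[324.4567777  190.84778811]
[323.92450467 321.24833113]
shift mm [  0.2   1.2 171. ] turn -0.001 force [-0.15 -0.45  0.36] pos [0.5209 0.2387 0.251 ] rot [3.1412e+00 3.0000e-04 2.9853e+00] t 2.88 q [ 0.77  0.18 -0.2  -0.   -1.18 -2.5 ]
```

View pics/w1.png

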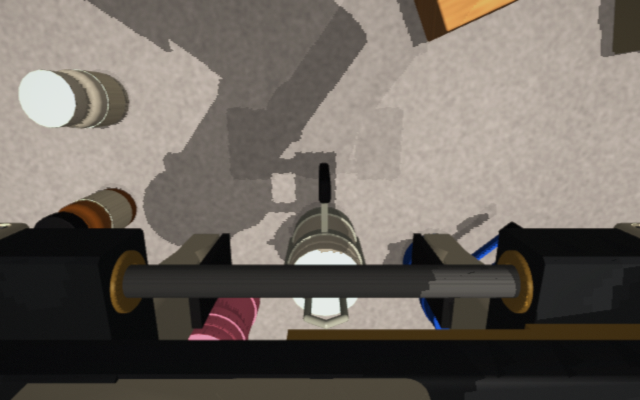

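The wrist view shows the black bar at column 324, rows 162–203, the lid at about (328,268) and the stirrup eye at about (326,318). All of these are in line with the jaws' centre, near column 322. I'll check the bar's extent numerically.

```bash
python3 - <<'E'
from h import *
w=optics.grab_frame("wrist"); c=w["color"][150:215,310:340].max(2)<45
ys,xs=np.nonzero(c)
for r in range(0,65,5): 
    x=np.nonzero(c[r])[0]; print(r+150,(x.min()+310,x.max()+310) if len(x) else None)
print(ys.min()+150,ys.max()+150)
ca,sa=np.cos(-.155),np.sin(-.155)
for dx,z in ((-.01,.038),(-.01,.122),(.01,.122)):
    print(dx,z,proj(w,[.521+dx*ca,.240+dx*sa,z]))
print("per 5mm y",proj(w,[.521,.245,.122])-proj(w,[.521,.240,.122]))
E
```

```text
150 None
155 None
160 None
165 (np.int64(320), np.int64(327))
170 (np.int64(319), np.int64(328))
175 (np.int64(319), np.int64(329))
180 (np.int64(319), np.int64(329))
185 (np.int64(319), np.int64(329))
190 (np.int64(319), np.int64(329))
195 (np.int64(319), np.int64(329))
200 (np.int64(319), np.int64(329))
205 None
210 None
163 202
-0.01 0.038 [323.68406966 160.96071734]
-0.01 0.122 [324.38535456 178.54952813]
0.01 0.122 [324.35988376 202.68106589]
per 5mm y [ 6.15698017 -0.93986266]
```

The projections agree with the bar to within about 1 mm, so I'll descend and grip.

```bash
python3 -m jog '[[1,[0,1,20],0],[1,[0,1,50],0],[1,[0,1,80],0],[1,[0,1,110],0],[1,[0,1,135],0],[1,[0,1,155],0],[1,[0,1,165],0],[1,[0,1,170],0],[1,[0,1,170],0],[1,[0,1,170],0],[-1,[0,1,170],0],[-1,[0,1,170],0],[-1,[0,1,170],0],[-1,[0,1,170],0],[-1,[0,1,170],0],[-1,[0,1,170],0],[-1,[0,1,170],0]]' 60
python3 -c "
from h import *
go([.521,.240,.23],-3.297)"
```

```text
t: 5.05
eef_pos: [0.5213, 0.2409, 0.0806]
ee_rot: [-3.142, -0.0, 2.986]
force: [0.2, 0.0, 0.6]
width: 0.023
gripper_force: 0.0
shift mm [ 1.000e-01 -9.000e-01 -1.494e+02] turn 0.0 force [0.17 0.01 0.57] pos [0.5213 0.2409 0.0806] rot [-3.1415 -0.      2.9864] t 5.05 q [ 0.77  0.35 -0.41  0.   -0.81 -2.5 ]
```

Still closing (width 23 mm), so I'll hold and then lift a little.

```bash
python3 -m jog '[[-1,[0,0,0],0],[-1,[0,0,0],0],[-1,[0,0,0],0],[-1,[0,0,0],0],[-1,[0,0,0],0],[-1,[0,0,0],0]]' 60; python3 -m jog '[[-1,[0,0,-2],0],[-1,[0,0,-5],0],[-1,[0,0,-10],0],[-1,[0,0,-20],0],[-1,[0,0,-30],0],[-1,[0,0,-42],0],[-1,[0,0,-50],0],[-1,[0,0,-50],0],[-1,[0,0,-50],0]]'
```

```text
t: 5.8
eef_pos: [0.5213, 0.2408, 0.0805]
ee_rot: [-3.142, -0.0, 2.986]
force: [-0.0, 0.4, 0.1]
width: 0.0098
gripper_force: 60.0
t: 6.92
eef_pos: [0.521, 0.2407, 0.1303]
ee_rot: [-3.141, -0.0, 2.986]
force: [-0.5, 0.1, -3.7]
width: 0.0099
gripper_force: 60.0
```

```bash
python3 - <<'E'
from h import *
go([.430,.10,.225],-3.17);go([.4166,-.2286,.225],.088-np.pi)
E
```

```text
shift mm [  68.2 -153.1  -94.6] turn -0.127 force [-0.47  0.08 -3.75] pos [0.521  0.2407 0.1303] rot [-3.1414e+00 -4.0000e-04  2.9862e+00] t 6.92 q [ 0.77  0.29 -0.36 -0.   -0.92 -2.5 ]
shift mm [  30.6 -479.8  -94.6] turn -0.243 force [-0.47  0.08 -3.75] pos [0.521  0.2407 0.1303] rot [-3.1414e+00 -4.0000e-04  2.9862e+00] t 6.92 q [ 0.77  0.29 -0.36 -0.   -0.92 -2.5 ]
```

```bash
python3 -m jog '[[-1,[0,0,-10],0],[-1,[5,0,-30],0],[-1,[15,-5,-55],0],[-1,[30,-15,-80],0],[-1,[45,-35,-95],0],[-1,[55,-60,-95],-0.03],[-1,[65,-90,-95],-0.06],[-1,[68,-125,-95],-0.09],[-1,[68,-160,-95],-0.12],[-1,[65,-195,-95],-0.14],[-1,[60,-230,-95],-0.16],[-1,[56,-265,-95],-0.18],[-1,[52,-300,-95],-0.2],[-1,[48,-335,-95],-0.22],[-1,[44,-370,-95],-0.243],[-1,[39,-405,-95],-0.243],[-1,[35,-435,-95],-0.243],[-1,[32,-460,-95],-0.243],[-1,[31,-475,-95],-0.243],[-1,[31,-480,-95],-0.243]]'; python3 -m jog '[[-1,[0,0,0],0],[-1,[0,0,0],0],[-1,[0,0,0],0]]'
python3 - <<'E'
from h import *
a=optics.grab_frame("scene"); b=optics.grab_frame("side"); w=optics.grab_frame("wrist")
go([.4166,-.2286,.225],.088-np.pi)
s=status.get_state(); p=np.array(s["eef_pos"]); y=s["ee_rot"][2]-np.pi; e=p+[.085*np.cos(y),.085*np.sin(y),.091]
print("eye est",e); pa,pb=proj(a,e),proj(b,e); print(pa,pb,proj(w,e), proj(b,[.571,-.215,.284]), proj(a,[.571,-.215,.284]))
I=np.hstack([crop(a,pa[0]+10,pa[1],80,100,5),crop(b,pb[0]-20,pb[1],80,100,5)]); cv2.imwrite("pics/z2.png",I); print(pa+[10-40,-50],pb+[-60,-50])
cv2.imwrite("pics/w2.png",w["color"][:,:,::-1])
E
```

```text
t: 9.43
eef_pos: [0.4162, -0.2291, 0.2256]
ee_rot: [3.142, -0.0, -3.055]
force: [-0.4, 0.5, -3.6]
width: 0.0099
gripper_force: 60.0
t: 9.8
eef_pos: [0.4166, -0.2281, 0.2257]
ee_rot: [3.142, 0.0, -3.053]
force: [-0.6, -0.6, -3.2]
width: 0.0098
gripper_force: 60.0
shift mm [-0.  -0.3  0.6] turn 0.0 force [-0.16 -0.1  -3.31] pos [ 0.4166 -0.2283  0.2256] rot [-3.1416e+00  1.0000e-04 -3.0533e+00] t 9.95 q [-0.09  0.04 -0.44  0.   -1.1  -1.4 ]
eye est [ 0.50122208 -0.22079914  0.31662681]
[222.28614323 165.18252036] [375.29650625 131.74702721] [325.78532845 709.22679258] [353.93285096 136.28748524] [226.58357958 191.72278718]
[192.28614323 115.18252036] [315.29650625  81.74702721]
```

View pics/z2.png

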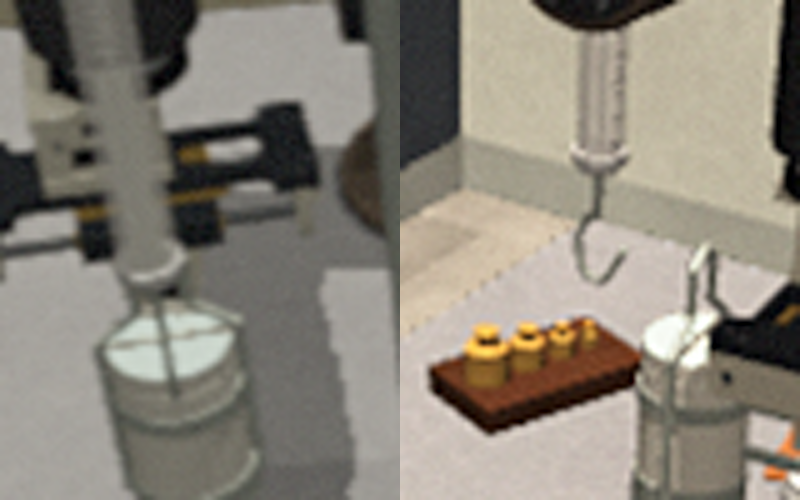

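View pics/w2.png

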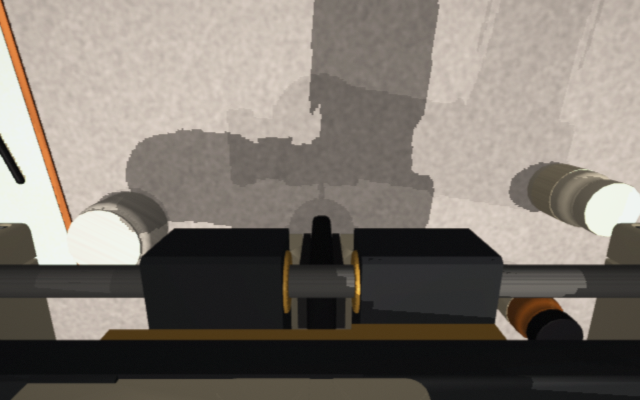

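The scene crop shows the hook against the lid, its bottom at (227.4,194.4) and the lid centre at (226.4,184). The side crop shows the bowl bottom at (355,137.4), the tip at (359.8,131.4), and the top of the eye's wire at (375.6,130). The wrist view shows the bar square between the pads. Next I'll compare these with the predicted positions.

```bash
python3 - <<'E'
from h import *
a=optics.grab_frame("scene"); b=optics.grab_frame("side")
print("wire bottom",tri(a,(227.4,194.4),b,(355,137.4)))
S=np.array([.571,-.215,.284]); X=np.array([.996,.088,0]); Z=np.array([0,0,1])
for n,P in (("bottom",S-.005*Z),("tip",S-.019*X+.025*Z),("cap",S+.072*Z)): print(n,proj(a,P),proj(b,P))
e=np.array([.5012,-.2208,.3166])
for n,P in (("eyetop",e+.006*Z),("lid",e-.056*Z)): print(n,proj(a,P),proj(b,P))
print("1cm x,y,z side", *(proj(b,e+.01*v)-proj(b,e) for v in np.eye(3)))
# fine crop of side, eye + hook, and wire columns
cv2.imwrite("pics/z3.png",cv2.resize(b["color"][100:160,340:395,::-1].copy(),None,fx=10,fy=10,interpolation=cv2.INTER_CUBIC))
E
```

```text
wire bottom (array([ 0.57044365, -0.21622802,  0.27751492]), np.float64(0.006298105678747967))
bottom [226.87958788 193.20183587] [353.87889713 137.7580423 ]
tip [224.3773559  179.48340534] [359.8072047  130.22766292]
cap [222.0808106  169.22404458] [354.73595162 114.39829917]
eyetop [221.92230039 163.34053404] [375.42662817 129.90562154]
lid [225.55799809 181.712285  ] [374.17568328 148.57743021]
1cm x,y,z side [-2.92636021 -0.86265631] [-1.72485436  1.23196033] [ 0.20710102 -3.09122388]
```

View pics/z3.png

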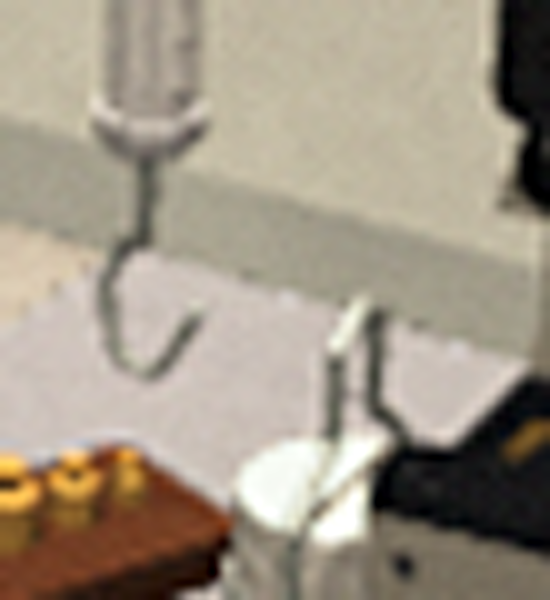

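The side crop shows the hook tip at (360.0,130.5) and bowl bottom at (355,137.8), both within a pixel of my model. The eye's wire is at about (375.5,132), 4–7 mm above the tip. I'll thread it along +x by about 70 mm.

```bash
python3 -m jog '[[-1,[-4,0,0],0],[-1,[-12,0,0],0],[-1,[-20,0,0],0],[-1,[-28,0,0],0],[-1,[-36,0,0],0],[-1,[-42,0,0],0],[-1,[-47,0,0],0],[-1,[-52,0,0],0],[-1,[-57,0,0],0],[-1,[-62,0,0],0],[-1,[-66,0,0],0],[-1,[-69,0,0],0],[-1,[-69,0,0],0],[-1,[-69,0,0],0]]'
python3 - <<'E'
from h import *
a=optics.grab_frame("scene"); b=optics.grab_frame("side")
go([.4863,-.2225,.225],.088-np.pi)
cv2.imwrite("pics/z4.png",np.hstack([crop(a,226,185,50,60,8),crop(b,355,132,50,60,8)]))
E
```

```text
t: 11.8
eef_pos: [0.4851, -0.2225, 0.2255]
ee_rot: [3.142, -0.0, -3.054]
force: [-0.4, 0.0, -3.2]
width: 0.0098
gripper_force: 60.0
shift mm [-1.3 -0.1  0.6] turn -0.0 force [-0.7   0.31 -2.47] pos [ 0.485  -0.2225  0.2256] rot [ 3.1416 -0.     -3.0539] t 11.9 q [-0.06  0.14 -0.32 -0.   -1.11 -1.42]
```

View pics/z4.png

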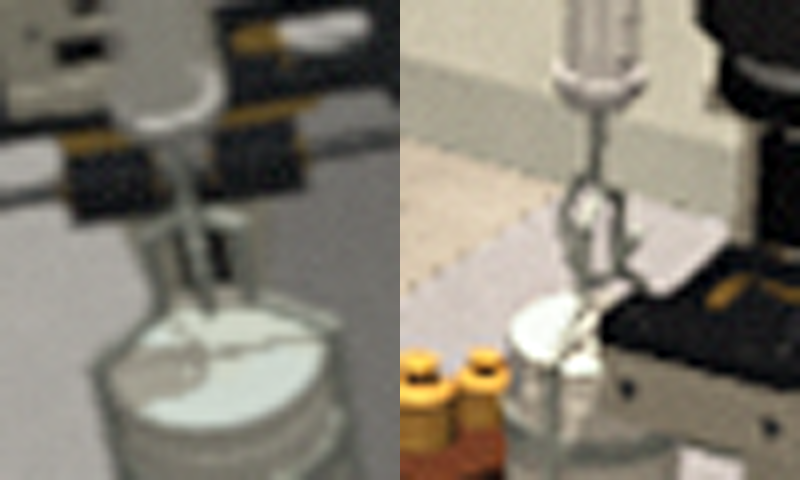

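The scene crop shows the hook wire at column 205, midway between the eye's uprights (150 and 250). The side crop shows the eye over the bowl below the shank, and no side force has appeared. Lowering slowly.

```bash
python3 -m jog '[[-1,[0,0,2],0],[-1,[0,0,5],0],[-1,[0,0,8],0],[-1,[0,0,11],0],[-1,[0,0,14],0],[-1,[0,0,17],0],[-1,[0,0,20],0],[-1,[0,0,22],0],[-1,[0,0,24],0],[-1,[0,0,24],0],[-1,[0,0,24],0]]'; python3 -m jog '[[-1,[0,0,2],0],[-1,[0,0,5],0],[-1,[0,0,8],0],[-1,[0,0,11],0],[-1,[0,0,14],0],[-1,[0,0,16],0],[-1,[0,0,16],0],[-1,[0,0,16],0],[-1,[0,0,16],0]]'
cat >> h.py <<'E'
def favg(n=12):
    F=[]; m=[]
    for i in range(n): optics.grab_frame("wrist"); s=status.get_state(); F.append(s["force"]); m.append(s["moment"])
    print("F",np.mean(F,0).round(3),"sd",np.std(F,0).round(2),"M",np.mean(m,0).round(3),"z",s["eef_pos"],s["t"])
E
python3 -c "
from h import *
favg()"
```

```text
t: 13.28
eef_pos: [0.4852, -0.2226, 0.2017]
ee_rot: [-3.141, 0.0, -3.054]
force: [0.2, 0.6, -2.6]
width: 0.0098
gripper_force: 60.0
t: 14.4
eef_pos: [0.4853, -0.2225, 0.1857]
ee_rot: [-3.142, 0.0, -3.054]
force: [0.6, 1.0, -2.5]
width: 0.0098
gripper_force: 60.0
F [ 0.358  0.341 -2.215] sd [0.47 0.53 0.53] M [0.038 0.072 0.024] z [ 0.48520173 -0.22255568  0.18559198] 15.0
```

```bash
python3 -m jog '[[-1,[0,0,2],0],[-1,[0,0,5],0],[-1,[0,0,8],0],[-1,[0,0,11],0],[-1,[0,0,13],0],[-1,[0,0,15],0],[-1,[0,0,15],0],[-1,[0,0,15],0],[-1,[0,0,15],0]]'
python3 -c "
from h import *
favg(16)
b=optics.grab_frame('side');cv2.imwrite('pics/z5.png',crop(b,355,132,50,60,8))"
```

```text
t: 16.12
eef_pos: [0.4853, -0.2225, 0.1707]
ee_rot: [-3.142, 0.0, -3.054]
force: [1.3, 0.4, -0.9]
width: 0.0098
gripper_force: 60.0
F [ 0.793  0.244 -0.745] sd [0.52 0.71 0.57] M [ 0.047 -0.186  0.013] z [ 0.48523267 -0.22253744  0.17057904] 16.925
```

The force falls 1.47 N over 15 mm, which matches the 100 N/m spring. A small side force of +0.8 N suggests the eye sits about 2 mm to the −x side of the bowl, so I'll ease it across and take up more of the load.

```bash
python3 -m jog '[[-1,[-1,0,0],0],[-1,[-2,0,1],0],[-1,[-2,0,3],0],[-1,[-2,0,5],0],[-1,[-2,0,6],0],[-1,[-2,0,7],0],[-1,[-2,0,7],0],[-1,[-2,0,7],0],[-1,[-2,0,7],0],[-1,[-2,0,7],0]]'
python3 -c "
from h import *
favg(35)"
```

```text
t: 18.23
eef_pos: [0.4872, -0.2223, 0.1636]
ee_rot: [-3.142, 0.0, -3.054]
force: [0.6, 0.9, -0.6]
width: 0.0097
gripper_force: 60.0
F [ 0.488  1.186 -0.301] sd [0.43 0.45 0.43] M [ 0.299 -0.143  0.088] z [ 0.487174   -0.22234257  0.16354489] 19.975
```

View pics/z5.png

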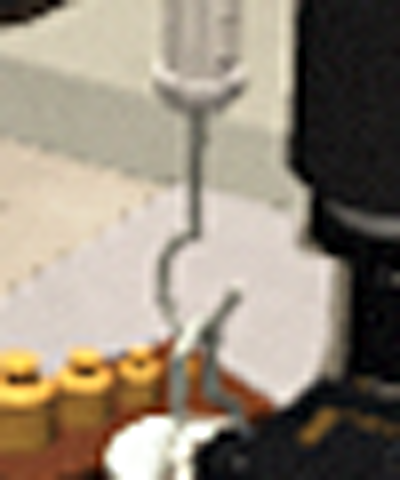

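The side crop shows the eye seated in the bowl and the hook clearly dipped, with the tip standing free at (238,293) in the crop. A side force Fy of 1.2 N remains, so I'll shift +y to null it before any release.

```bash
python3 -m jog '[[-1,[0,1,0],0],[-1,[-0.5,2,0],0],[-1,[-0.5,2,0],0],[-1,[-0.5,2,0],0],[-1,[-0.5,2,0],0]]'
python3 -c "
from h import *
favg(14)"
```

```text
t: 20.6
eef_pos: [0.4874, -0.2205, 0.1636]
ee_rot: [-3.141, -0.0, -3.054]
force: [-0.6, -4.5, 0.6]
width: 0.0097
gripper_force: 60.1
F [-0.516 -5.073  0.049] sd [0.39 0.73 0.34] M [-1.472  0.068 -0.455] z [ 0.48737437 -0.22056367  0.16358849] 21.3
```

Sideways is stiff, about 3 N/mm, so the zero lies about 0.4 mm from where I was. Going back.

```bash
python3 -m jog '[[-1,[0,-0.8,0],0],[-1,[0,-1.6,0],0],[-1,[0,-1.6,0],0],[-1,[0,-1.6,0],0],[-1,[0,-1.6,0],0]]'
python3 -c "
from h import *
favg(14)"
```

```text
t: 21.92
eef_pos: [0.4876, -0.2217, 0.1635]
ee_rot: [3.141, -0.0, -3.054]
force: [-1.4, -0.3, -0.2]
width: 0.0097
gripper_force: 60.0
F [-0.888  0.825  0.018] sd [0.58 0.53 0.45] M [0.171 0.3   0.064] z [ 0.48763164 -0.22185974  0.16353787] 22.625
```

```bash
python3 -m jog '[[-1,[0.3,0.2,0],0],[-1,[0.3,0.2,0],0],[-1,[0.3,0.2,0],0]]'
python3 -c "
from h import *
favg(20)"
```

```text
t: 23.0
eef_pos: [0.4876, -0.2218, 0.1637]
ee_rot: [-3.141, 0.0, -3.054]
force: [0.6, 0.3, -0.6]
width: 0.0094
gripper_force: 60.0
F [ 1.003  0.255 -0.058] sd [0.68 0.38 0.42] M [ 0.028 -0.332  0.005] z [ 0.48739569 -0.22176309  0.16359358] 24.0
```

```bash
python3 -m jog '[[-1,[-0.14,0.05,0.3],0],[-1,[-0.14,0.05,0.3],0],[-1,[-0.14,0.05,0.3],0]]' 20
python3 -c "
from h import *
favg(25)"
```

```text
t: 24.38
eef_pos: [0.4874, -0.2217, 0.1632]
ee_rot: [3.142, -0.0, -3.054]
force: [0.7, 0.3, -0.2]
width: 0.01
gripper_force: 20.0
F [ 0.985 -0.025 -0.122] sd [0.33 0.53 0.51] M [-0.064 -0.254 -0.016] z [ 0.4874311  -0.22168132  0.16325797] 25.625
```

```bash
python3 -m jog '[[-1,[-0.2,0,0.4],0],[-1,[-0.2,0,0.4],0],[-1,[-0.2,0,0.4],0]]' 6
python3 -c "
from h import *
favg(22)"
```

```text
t: 26.0
eef_pos: [0.4875, -0.2217, 0.1628]
ee_rot: [3.142, -0.0, -3.054]
force: [-0.7, 0.4, 0.9]
width: 0.01
gripper_force: 6.0
F [-1.174 -0.108 -0.164] sd [0.51 0.38 0.49] M [-0.021  0.268  0.006] z [ 0.4876216  -0.22164919  0.16284003] 27.1
```

```bash
python3 -m jog '[[-1,[0.1,0,0.6],0],[-1,[0.1,0,0.6],0],[-1,[0.1,0,0.6],0]]' 3
python3 -c "
from h import *
favg(12)"
```

```text
t: 27.48
eef_pos: [0.4878, -0.2216, 0.1623]
ee_rot: [-3.142, 0.0, -3.054]
force: [0.4, -0.3, -0.5]
width: 0.01
gripper_force: 3.0
F [ 0.107 -0.011 -0.001] sd [0.6  0.35 0.45] M [ 0.052 -0.076  0.011] z [ 0.48767741 -0.22166316  0.16229792] 28.075
```

All forces now average near zero, so I'll open in small steps.

```bash
python3 -m jog '[[-0.77,[0,0,0],0],[-0.75,[0,0,0],0],[-0.72,[0,0,0],0],[-0.68,[0,0,0],0],[-0.6,[0,0,0],0],[-0.5,[0,0,0],0],[-0.3,[0,0,0],0],[-0.1,[0,0,0],0],[0,[0,0,0],0],[0,[0,0,0],0],[0,[0,0,0],0],[0,[0,0,0],0],[0,[0,0,0],0],[0,[0,0,0],0],[0,[0,0,0],0],[0,[0,0,0],0]]'
python3 - <<'E'
from h import *
b=optics.grab_frame("side"); a=optics.grab_frame("scene"); w=optics.grab_frame("wrist")
cv2.imwrite("pics/z6.png",np.hstack([crop(b,370,145,80,100,4),crop(a,226,200,80,100,4),cv2.resize(w["color"][120:320,240:400,::-1],None,fx=.9,fy=2)[:400]]))
go([.4863,-.2225,.27],.088-np.pi)
E
```

```text
t: 30.08
eef_pos: [0.4876, -0.2217, 0.1623]
ee_rot: [3.142, 0.0, -3.054]
force: [0.5, -0.2, -0.1]
width: 0.0438
gripper_force: 0.0
shift mm [   1.3   -0.7 -107.7] turn -0.0 force [-0.33  0.22 -1.23] pos [ 0.4876 -0.2217  0.1623] rot [-3.1416  0.     -3.0538] t 30.23 q [-0.06  0.2  -0.4   0.   -0.97 -1.42]
```

View pics/z6.png

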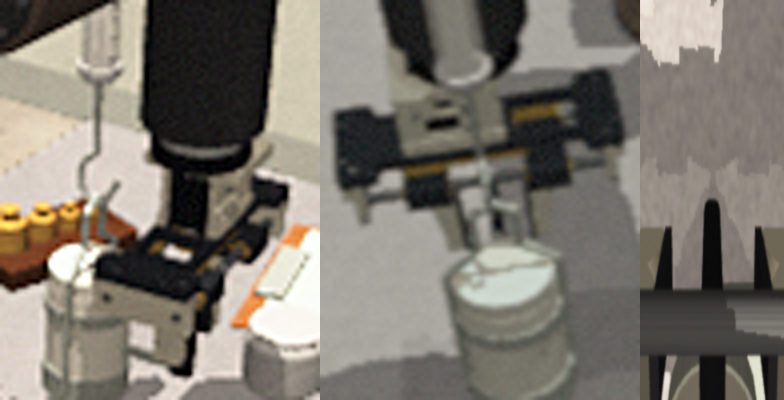

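The carrier hangs upright from the hook, with the bar midway between the open fingers in the wrist strip. I'll back away along −x (tool +x).

```bash
python3 -m jog '[[0,[2,0,0],0],[0,[6,0,0],0],[0,[12,0,0],0],[0,[19,0,0],0],[0,[27,0,0],0],[0,[36,0,0],0],[0,[46,0,0],0],[0,[56,0,0],0],[0,[65,0,0],0],[0,[70,0,0],0],[0,[70,0,0],0],[0,[70,0,0],0],[0,[70,0,0],0],[0,[70,0,0],0],[0,[70,0,0],0],[0,[70,0,0],0],[0,[70,0,0],0],[0,[70,0,0],0],[0,[70,0,0],0],[0,[70,0,0],0]]'
python3 - <<'E'
from h import *
import subprocess
fs=[optics.grab_frame("side")["color"].astype(int) for _ in range(4)]
c=[f[100:190,330:375] for f in fs]
print("diffs",[np.abs(c[i]-c[0]).mean().round(2) for i in (1,2,3)], np.abs(fs[3]-fs[0])[:60,:100].mean())
go([.4,-.2,.2],0)
E
```

```text
t: 32.72
eef_pos: [0.4179, -0.2278, 0.1623]
ee_rot: [-3.142, 0.0, -3.054]
force: [-0.5, 0.0, -1.0]
width: 0.0438
gripper_force: 0.0
diffs [np.float64(2.23), np.float64(2.28), np.float64(2.22)] 2.7988333333333335
shift mm [ 15.3  29.3 -37.7] turn -3.054 force [ 0.34 -0.08 -0.01] pos [ 0.4179 -0.2278  0.1623] rot [-3.1416  0.     -3.0538] t 32.92 q [-0.08  0.1  -0.53  0.   -0.95 -1.4 ]
```

```bash
python3 -m jog '[[0,[0,0,0],0],[0,[0,0,0],0],[0,[0,0,0],0],[0,[0,0,0],0],[0,[0,0,0],0],[0,[0,0,0],0],[0,[0,0,0],0],[0,[0,0,0],0],[0,[0,0,0],0],[0,[0,0,0],0],[0,[0,0,0],0],[0,[0,0,0],0],[0,[0,0,0],0],[0,[0,0,0],0],[0,[0,0,0],0],[0,[0,0,0],0]]' | head -1; python3 -c "
from station import order
print(order.job_done())"
```

```text
t: 34.92
the job is handed in; nothing more can be done
None
```

The steel carrier hangs by its eye on the balance hook, released and still in the last camera check, with the arm backed away; I handed the job in at about 35 s, and no verdict came back.

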